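# Demagnetise the loose steel parts

## Task

Put every steel part that lies on the table to the right of the demagnetiser (big hex nut, shaft collar, die ring, vee block: whichever are there) inside the open tub of the demagnetiser, then fold its left flap fully down and after it the larger right flap fully down over it. Only then use the screwdriver from the wooden stand to turn the slotted mode switch on the front console a quarter turn clockwise, as far as it goes, and stand the screwdriver back in its stand. Leave the brass cube and the other things about the bench where they are.

Things in the scene. Friction and masses are not known exactly. Their poses are not given: they have to be found in the camera images.
- demag: bench demagnetiser, fixed: a grey open tub, inside 200 (x) x 160 (y) mm, walls 6 mm thick, with a console on its front. Origin: on the table under the middle of the tub; x points away from the console, y to the left flap, z up. Inner floor at z = 8 mm; wall tops at 60 mm (right wall 66 mm). The console (80 x 110 mm, 45 mm high) spans x = -186 to -106 mm.
- inner_flap (a joint): left flap's hinge angle in rad: 0 = shut (lying level), 1.57 = upright; starts open at about 1.7 to 1.95, leaning outward. The flap is an aluminium sheet 4 mm thick, 206 mm along x, 95 mm from hinge to free edge; the stiff hinge (0.13 N m of friction) stays where it is left. It can be pushed over from outside with the fingers and pressed down from above. Fold it first.
- inner_flap_hinge (a point): middle of the left flap's hinge line, at (0, 83, 62) mm in the demagnetiser's frame; the hinge runs along the demagnetiser's x; shut, the flap lies from here toward -y
- inner_flap_edge (a point): middle of the left flap's free edge, 95 mm from its hinge, in mid thickness
- outer_flap (a joint): right flap's hinge angle in rad: 0 = shut (lying level over the left flap), 1.57 = upright; starts open at about 1.7 to 1.95, leaning outward. As the left flap but 135 mm from hinge to free edge. Fold it second.
- outer_flap_hinge (a point): middle of the right flap's hinge line, at (0, -83, 68) mm in the demagnetiser's frame, along its x; shut, the flap lies from here toward +y
- outer_flap_edge (a point): middle of the right flap's free edge, 135 mm from its hinge, in mid thickness
- mode_switch (a joint): angle of the round steel slotted rotor on the console in rad: 0 = off (slot along the demagnetiser's y), grows as it turns clockwise seen from above, hard stop at 1.57 = run (slot along its x). Starts at 0 to 0.12. Friction 0.04 N m, no spring. It lies sunk in a ring (outside diameter 54 mm, 10 mm high) and can be turned only with the blade.
- switch_slot (a point): on the switch's vertical axis at the top of the rotor, at (-148, 0, 56) mm in the demagnetiser's frame; its x axis runs along the slot. The slot passes right through the 36 mm rotor; it is 12 mm wide at the mouth, narrows in a V to 5 mm at 3.5 mm depth and is 9 mm deep. The blade has about 0.15 rad of play either way, so turn the screwdriver that much further than a quarter turn, to the stop.
- driver: short flat screwdriver, 142 mm long, 0.1 kg, standing upright in the wooden stand, blade down. Origin at the blade's tip; z points up along it to the handle. Blade 16 mm wide along its x and 2.6 mm thick along its y; round shaft 8 mm; guard disc (diameter 37 mm) at z = 66 to 71 mm; square wooden handle 24 x 24 mm, faces along x and y, z = 71 to 135 mm
- driver_tip (a point): middle of the end of the screwdriver's blade
- driver_stand: wooden stand, fixed, 60 x 60 mm and 78 mm high on a 74 mm foot, with a square hole 24 x 24 mm, 70 mm deep, open at the top; the screwdriver's guard disc rests on the top, its tip 12 mm above the table. Origin on the table under the hole.
- stand_top (a point): centre of the stand's hole at the top face, 78 mm above the table
- hex_nut: big dark steel hex nut lying flat, 46 mm across flats (along its x; also at +-60 degrees), 53 mm across corners, 22 mm high, 0.18 kg; origin at the centre of its underside; may be absent
- collar: steel shaft collar lying flat, 42 mm diameter, 15 mm high, 0.12 kg; origin at the centre of its underside; may be absent
- die_ring: steel die ring lying flat, 56 mm diameter, 18 mm high, 0.22 kg; origin at the centre of its underside; may be absent
- vee_block: steel vee block standing on its base, 44 (x) x 48 (y) x 34 mm, 0.4 kg; origin at the centre of its underside; may be absent
- shear_bar_end (a point): left end, at its top, of the orange bar of the fixed bench shear at the right: the bar overhangs the table at 100 to 150 mm height, 68 mm wide in x (34 mm either side of this point), from here toward -y; keep the gripper's body clear of it
- brass_cube: brass doming cube, 48 mm, to be left alone; origin under its centre
- nylon_cone: cream nylon cone, 38 mm diameter, 90 mm high, to be left alone; origin under its centre
- brass_punch: thin brass punch, 9 x 110 mm, lying along its y, to be left alone; origin under its middle
- pitch_cup: black round cup, 97 mm diameter, 49 mm high, to be left alone; origin under its centre

How it is judged:
By the outcome, as a careful person would: the job done as asked, in the order asked, and still so for the second after the job is handed in, with the robot touching nothing.
Of hex_nut, collar, die_ring, vee_block only 2 to 4 are there at a start; the rules pass over those that are not, and their reading is None.
At some moment in a run one of hex_nut, collar, die_ring, vee_block may be knocked a few centimetres aside while the robot is not near it.
It also fails if it takes over 210 s, if anything falls off the work surface, if the arm or the gripper's body presses on something with over 40 N, if the wrist force passes 120 N, or if a joint passes its speed limit or range.

## Robot

A 7-joint arm with a two-finger parallel gripper is mounted at the origin on a cart in front of the work surface, level with it; the furniture and walls round the work are solid. World frame = base frame: x ahead of the robot, y to its left, z up, the work surface at z = 0. Lengths are in m, angles in degrees, forces in N, time in s.
With the tool pointing down it reaches from about 0.4 to 0.9 m from the base axis. Payload 5.5 kg.
Tool frame: the origin (TCP) lies on the centre line of the jaws, within the pads' length; the fingertips stand r.tip_reach ahead of it and the grasp point (between the pads) lies 8 mm behind it (r.tip_reach is the distance from the TCP to the fingertips, in m); z points along the fingers, y is the line along which they close (so a half turn about z gives the same grasp; the last joint's range is limited). The gripper opens to 92 mm and grips with 3 to 60 N. Pads are 19 mm wide; open, the fingers measure 130 mm over their backs; the gripper's body (75 mm by 190 mm) begins 47 mm behind the grasp point.
Start: joints at [82.116, 28.699, -24.465, 88.831, 12.651, 65.22, -12.049], TCP at [0.254, -0.598, 0.238] pointing down, gripper open.
Joint ranges: [-164.97, 164.97], [-17.58, 116.51], [-87.97, 89.64], [11.32, 138.91], [-80.73, 260.73], [10.89, 115.49], [-147.41, 147.41]. Speed limits (degrees/s): [147.25, 147.25, 180, 180, 180, 180, 180].

## Interface

Orientations are given as [roll, pitch, yaw] about the fixed x, y, z axes, in that order (R = Rz(yaw) Ry(pitch) Rx(roll)).
In Python, from plant import r gives the robot as it stands.
- The arm moves only by the tool send_rows, never from a script. Its argument "plan" is a list that holds one entry, the list of rows, each a list of 6 numbers: the shift along the tool's x, y, z in cm, then the turn, a rotation vector about the tool's x, y, z in rad. In form: [[[x, y, z, wx, wy, wz], ...]]. A call has 1 to 12 rows; each row shifts and turns the commanded pose from where the row before left it, along the tool's axes as they then stand; what a row does not reach is not made up. A row lasts 1/8 s, in which the tool goes at most 62.5 mm and 10.7 degrees, less where a joint would pass 70% of its speed; a pose out of reach is approached as far as the arm can. A call is refused whole if a number of a shift passes 6.25 or a number of a turn 0.188, either way. A call with a gripper value outside its range is refused whole. "gripper" is the closure, from 0 (fully open) to 1 (shut), set as the call begins (left out, the last holds). The fingers move at their own pace and stop on an object; "force" is the grip in N (left out, the last holds). Time passes only in rows, so rows that do not move let the fingers close. It gives the time, the measured TCP pose, the force, the opening and the grip force at its end, in the units of the state.
- r.get_obs(): the state, without advancing time (a new reading comes with each control period).
- r.get_image(name): name is "scene" or "top" or "wrist"; returns the picture (420x560x3 uint8, red, green, blue); there is no depth.
- r.get_calibration(name): a dict with "fx", "fy", "cx", "cy" (pixels), "k1" (the pictures are not rectified: a ray, as slopes to the right and down, at radius r is drawn at 1 + k1 r^2 times it, then the intrinsics apply), "origin" and "rotation" of the camera in the world. Camera axes: x right, y up, looking along -z (the intrinsics and any distortion apply to the point x, -y, -z); pixel columns grow to the right and rows downward; lengths in m; the calibration is good to about 2 mm. A picture is of the moment at which its call begins: read the wrist's pose just before it. get_calibration takes no time and is no camera call; for the wrist camera it gives the pose at the moment of the call.
- r.hand_in(): hands the job in; it is judged then, once.
The state is a dict: "clock": time; "q": joint angles; "dq": joint speeds; "joint_torque": joint torques, N m; "position": TCP position; "orientation": TCP orientation; "contact_force": force on the tool from outside, world axes, zero at the start; "wrist_torque": the same for the moment, N m; "gripper_width": finger opening in m; "gripper_force": force on a finger pad.
Only numpy, scipy, OpenCV 4.12 (cv2) and the standard library are available. Lean on these libraries where they do the work, as an engineer would, in place of code of your own. Each camera call takes 0.05 s, during which the arm holds its last target. There are 200 camera calls.

## Working session

There is one attempt and no reset: what is moved stays moved. The work goes in short steps, Python scripts to look and compute and a tool call to move; the robot and the scene stay as the last step left them, time stands still between calls to the robot, and variables do not carry over. Pictures are saved under pics/ and viewed, at most 14 in all, crops included, and the job is handed in when it is done.

Besides the shell and the picture viewer there is one more tool, called after "Emit:" as name([rows], argument=value, ...), one row to a line, values as JSON. send_rows: Moves the arm, as the interface text tells. Its arguments: {"type":"object","properties":{"plan":{"type":"array","items":{"type":"array","items":{"type":"array","items":{"type":"number"}}}},"gripper":{"type":"number"},"force":{"type":"number"}},"required":["plan"]}

```bash
mkdir -p pics; ls
python3 - <<'E'
from plant import r
import cv2
print(r.get_obs(), r.tip_reach)
for n in ("scene","top","wrist"):
    cv2.imwrite(f"pics/{n}0.png", r.get_image(n)[:,:,::-1]); print(n,r.get_calibration(n))
E
```

```text
pics
{'clock': 0.0, 'q': array([ 82.11524054,  28.75506506, -24.45162767,  88.89069735,
        12.6517316 ,  65.22249651, -12.04937382]), 'dq': array([-0.01842175,  0.00390072, -0.05677252, -0.02470992, -0.09459285,
       -0.1062815 ,  0.01625561]), 'joint_torque': array([-8.07943870e-04, -5.66593587e+01, -5.81643373e+00, -2.79111779e+01,
       -6.85950997e-02,  3.06568283e-02,  1.98270864e-04]), 'position': array([ 0.25327475, -0.59787438,  0.23666759]), 'orientation': array([-1.79885288e+02, -2.13293366e-03,  2.29667606e+01]), 'contact_force': array([-0.15266845, -0.14779983, -0.59032969]), 'wrist_torque': array([ 0.04276784, -0.01432184,  0.03345717]), 'gripper_force': 0.0, 'gripper_width': 0.09176019551453288} 0.011
scene {'fx': 528.9586419119079, 'fy': 528.9586419119079, 'cx': 285.33069563990426, 'cy': 212.0354615672829, 'k1': 0.03892585480724921, 'origin': array([-0.2870909 , -0.8509702 ,  0.65597622]), 'rotation': array([ 65.18298426,  -1.1088349 , -45.20390821])}
top {'fx': 459.4398588246491, 'fy': 459.4398588246491, 'cx': 284.26531818793745, 'cy': 209.72329863008824, 'k1': -0.11780501449004352, 'origin': array([0.50898171, 0.00451011, 1.22530623]), 'rotation': array([  2.43260764,  -0.40380641, -90.12530909])}
wrist {'fx': 349.77969361155084, 'fy': 349.77969361155084, 'cx': 278.49744172914683, 'cy': 205.32187252058966, 'k1': 0.01354176643024875, 'origin': array([ 0.32101288, -0.56949607,  0.3839542 ]), 'rotation': array([-15.74069445,   0.14885628, -66.99438617])}
```

View pics/top0.png

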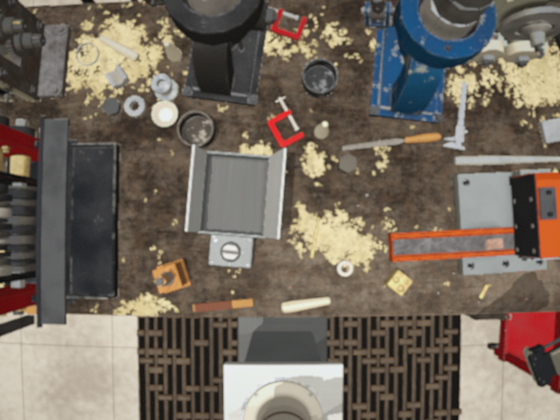

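View pics/scene0.png

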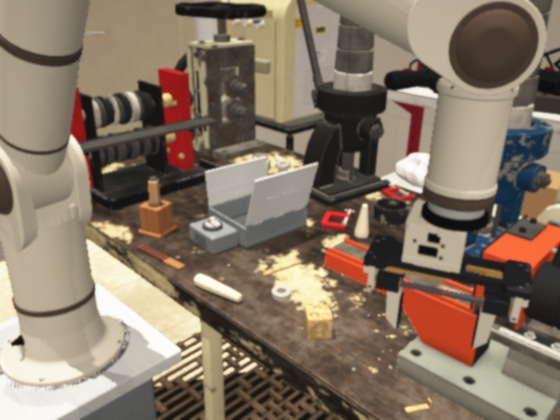

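The top view shows the tub at about (238,195), the console at (230,250), the stand at (171,277) and the shear bar at (390–515,245). To its right are a ring at (345,268), a dark hex at (347,162), the cone at (321,129) and the brass cube at (400,282). I'll zoom in on these.

Run:
```python
import cv2,numpy as np
t=cv2.imread("pics/top0.png")
cv2.imwrite("pics/c1.png",cv2.resize(t[110:310,130:430],(800,533),interpolation=cv2.INTER_CUBIC))
```

```text
(no output)
```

View pics/c1.png

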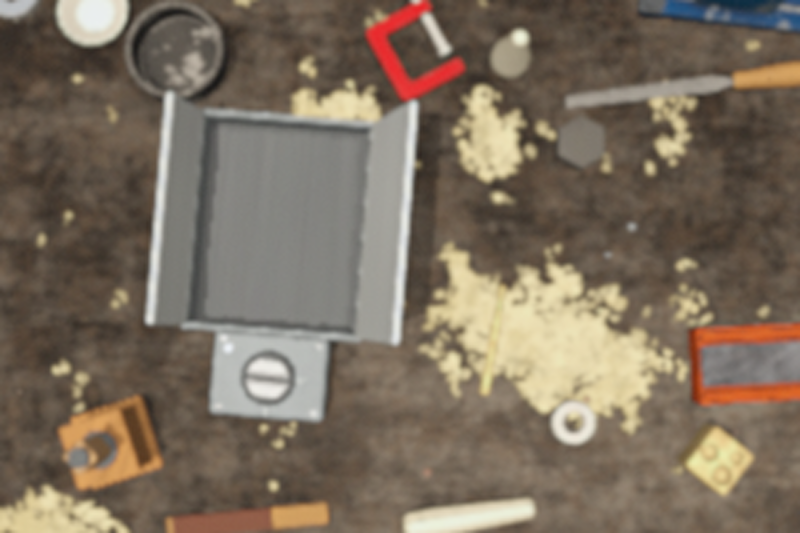

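The crop shows the tub with both flaps open, with the switch at about (268,377), the stand at (110,443), the ring at (574,423), the hex at (582,141) and the punch at (493,338). Next I check near the shear with the wrist camera and measure.

```bash
cat > h.py <<'E'
import numpy as np, cv2
from scipy.spatial.transform import Rotation as R
def cam(c): return np.array(c["origin"]), R.from_euler("xyz",c["rotation"],degrees=True).as_matrix()
def ray(c,uv):
    o,M=cam(c); u,v=uv; a=np.array([(u-c["cx"])/c["fx"],(v-c["cy"])/c["fy"]]); s=a.copy()
    for _ in range(20): s=a/(1+c["k1"]*(s@s))
    return o, M@np.array([s[0],-s[1],-1.])
def onz(c,uv,z):
    o,d=ray(c,uv); return o+d*(z-o[2])/d[2]
def proj(c,p):
    o,M=cam(c); q=M.T@(np.asarray(p,float)-o); s=np.array([q[0],-q[1]])/-q[2]; s=s*(1+c["k1"]*(s@s))
    return s*[c["fx"],c["fy"]]+[c["cx"],c["cy"]]
def mask(img,lo,hi): # HSV of BGR image
    return cv2.inRange(cv2.cvtColor(img,cv2.COLOR_BGR2HSV),np.array(lo),np.array(hi))
def plan(p,ypr_now,target): # world delta -> tool axes (cm) 
    M=R.from_euler("xyz",ypr_now,degrees=True).as_matrix(); return M.T@(np.array(target)-p)*100
E
python3 - <<'E'
from plant import r
from h import *
c=r.get_calibration("top"); t=cv2.imread("pics/top0.png")
f=lambda u,v:(130+u/2.667,110+v/2.667)
for n,u,v,z in [("ring",574,423,.016),("hex",582,141,.022),("sw",268,377,.056),("standhole",101,445,.08),("punch",493,338,.009),("barcorner1",691,329,.15),("barc2",691,405,.15),("cone",511,57,.04),("brass",718,461,.048),
 ("con1",210,416,.045),("con2",326,421,.045),("conTL",214,336,.045),("conTR",330,340,.045),("leftflapT",168,92,.15),("leftflapB",149,324,.15),("rT",417,100,.19),("rB",397,344,.19),("ringL",551,423,.016),("ringR",598,423,.016)]:
    print(n,onz(c,f(u,v),z).round(4))
E
```

```text
ring [ 0.4048 -0.1643  0.016 ]
hex [ 0.6838 -0.1735  0.022 ]
sw [0.453  0.1331 0.056 ]
standhole [0.3901 0.2878 0.08  ]
punch [ 0.4889 -0.085   0.009 ]
barcorner1 [ 0.4984 -0.2501  0.15  ]
barc2 [ 0.4314 -0.2496  0.15  ]
cone [ 0.7641 -0.102   0.04  ]
brass [ 0.3696 -0.3     0.048 ]
con1 [0.4149 0.1903 0.045 ]
con2 [0.4102 0.0785 0.045 ]
conTL [0.4919 0.1866 0.045 ]
conTR [0.488  0.0746 0.045 ]
leftflapT [0.7098 0.2129 0.15  ]
leftflapB [0.5039 0.228  0.15  ]
rT [ 0.6945 -0.0079  0.19  ]
rB [0.4871 0.0094 0.19  ]
ringL [ 0.405  -0.1415  0.016 ]
ringR [ 0.4047 -0.1882  0.016 ]
```

View pics/wrist0.png

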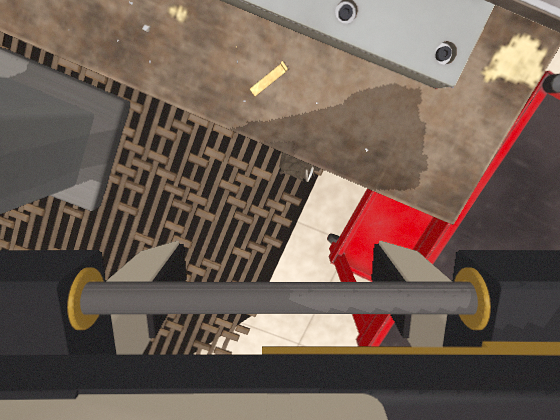

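The wrist view shows only the bench edge by the shear, with no parts there. I'm moving over the ring.

Emit:
send_rows([
  [[3.0,-3.4,-0.3,0,0,0],[3.0,-3.4,-0.3,0,0,0],[3.0,-3.4,-0.3,0,0,0],[3.0,-3.4,-0.3,0,0,0],[3.0,-3.4,-0.3,0,0,0],[3.0,-3.4,0,0,0,0],[3.0,-3.4,0,0,0,0],[3.0,-3.4,0,0,0,0],[3.0,-3.4,0,0,0,0],[3.0,-3.4,0,0,0,0],[0,0,0,0,0,0],[0,0,0,0,0,0]],
], gripper=0)

```text
clock: 1.65
position: [0.3969, -0.1689, 0.2526]
orientation: [180.0, 0.0, 23.0]
contact_force: [0.3, 0.1, -0.5]
gripper_width: 0.0916
gripper_force: 0.0
```

Run:
```python
from plant import r
import cv2
cv2.imwrite("pics/w1.png", r.get_image("wrist")[:,:,::-1]); print(r.get_calibration("wrist"))
cv2.imwrite("pics/t1.png", r.get_image("top")[:,:,::-1])
o=r.get_obs();print(o["q"],o["contact_force"],o["position"],o["orientation"])
```

```text
{'fx': 349.77969361155084, 'fy': 349.77969361155084, 'cx': 278.49744172914683, 'cy': 205.32187252058966, 'k1': 0.01354176643024875, 'origin': array([ 0.4643992 , -0.14071475,  0.39960902]), 'rotation': array([-1.57706115e+01,  5.65028525e-02, -6.70724222e+01])}
[ 58.98244054   5.58112267 -41.28054872 117.05880225   4.3146764
  58.83383993 -51.55228894] [ 0.74493079  0.0996891  -0.1105808 ] [ 0.3966745  -0.1695926   0.25257076] [-1.79995886e+02  2.34543308e-02  2.28482311e+01]
```

View pics/w1.png

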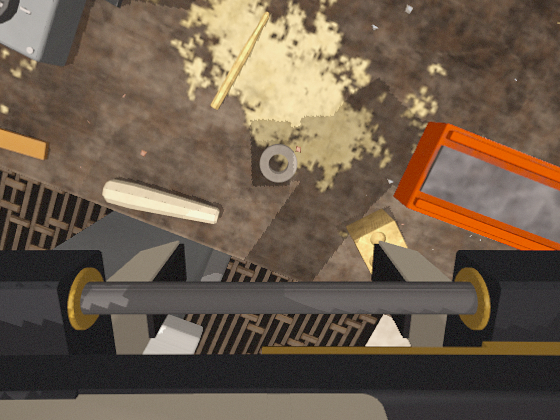

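The ring is at (278,162), about 38 px across, and the brass cube is at (378,240). I'll locate it.

Run:
```python
from plant import r
from h import *
c=r.get_calibration("wrist")
for p in [(278,162),(259,162),(297,162),(278,143),(278,181)]: print(onz(c,p,.015).round(4))
o=r.get_obs(); print(plan(o["position"],o["orientation"],onz(c,(278,162),.015)))
```

```text
[ 0.4097 -0.163   0.015 ]
[ 0.4016 -0.1437  0.015 ]
[ 0.4179 -0.1823  0.015 ]
[ 0.4288 -0.1549  0.015 ]
[ 0.39   -0.1713  0.015 ]
[ 1.46878839 -0.10129623 23.75648416]
```

The ring is the collar (42 mm). I turn the tool to yaw 85 so the body clears the shear bar, then descend.

Emit:
send_rows([
  [[1.3,-0.1,0,0,0,0],[0,0,0,0,0,-0.182],[0,0,0,0,0,-0.182],[0,0,0,0,0,-0.182],[0,0,0,0,0,-0.182],[0,0,2,0,0,-0.182],[0,0,3,0,0,-0.182],[0,0,4,0,0,0],[0,0,4,0,0,0],[0,0,4,0,0,0],[0,0,0,0,0,0],[0,0,0,0,0,0]],
])

```text
clock: 3.25
position: [0.4094, -0.163, 0.0836]
orientation: [180.0, 0.0, 85.5]
contact_force: [1.0, 0.5, -0.3]
gripper_width: 0.0917
gripper_force: 0.0
```

Run:
```python
from plant import r
from h import *
im=r.get_image("wrist")[:,:,::-1];cv2.imwrite("pics/w2.png",im); c=r.get_calibration("wrist")
g=cv2.cvtColor(im,cv2.COLOR_BGR2GRAY); o=r.get_obs(); print(o["position"],o["orientation"])
print(proj(c,[.408,-.163,.015]))
k=cv2.HoughCircles(cv2.medianBlur(g,3),cv2.HOUGH_GRADIENT,1,60,param1=80,param2=22,minRadius=25,maxRadius=70)
for x,y,rr in (k[0][:6] if k is not None else []): p=onz(c,(x,y),.015); print(x,y,rr,p,plan(o["position"],o["orientation"],p))
```

```text
[ 0.40987291 -0.16318635  0.08409307] [1.79878766e+02 5.26871668e-02 8.54811801e+01]
[275.11493296 223.86135352]
276.5 220.5 32.7 [ 0.40908293 -0.16077494  0.015     ] [ 0.24052141 -0.11237074  6.90886689]
402.5 252.5 60.6 [ 0.49099676 -0.18972011  0.015     ] [-1.99962687  8.2815758   6.92868795]
440.5 303.5 44.0 [ 0.517839   -0.23015836  0.015     ] [-5.81939947 11.27604049  6.9385366 ]
374.5 125.5 69.4 [ 0.47272188 -0.10540613  0.015     ] [6.26157706 5.79550964 6.91583085]
118.5 304.5 51.4 [ 0.29490648 -0.21322538  0.015     ] [ -5.88777291 -11.0812724    6.8912927 ]
461.5 154.5 63.9 [ 0.52587435 -0.12714126  0.015     ] [ 4.51359106 11.26546131  6.92901234]
```

View pics/w2.png

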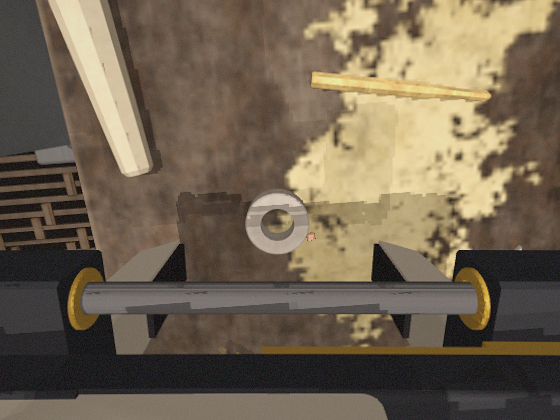

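The collar is centred at (276,220) between the fingers. Descending to grip it.

Emit:
send_rows([
  [[0.2,-0.1,2,0,0,0],[0,0,2.5,0,0,0],[0,0,2,0,0,0],[0,0,0.5,0,0,0],[0,0,0,0,0,0],[0,0,0,0,0,0]],
], gripper=0)

```text
clock: 4.05
position: [0.4088, -0.1608, 0.0138]
orientation: [179.9, 0.0, 85.5]
contact_force: [0.1, -0.0, 0.4]
gripper_width: 0.0915
gripper_force: 0.0
```

Emit:
send_rows([
  [[0,0,0,0,0,0],[0,0,0,0,0,0],[0,0,0,0,0,0],[0,0,0,0,0,0],[0,0,0,0,0,0],[0,0,0,0,0,0],[0,0,0,0,0,0],[0,0,0,0,0,0]],
], gripper=1, force=30)

```text
clock: 5.05
position: [0.4079, -0.1603, 0.0127]
orientation: [180.0, -0.0, 85.5]
contact_force: [0.7, -0.1, -0.5]
gripper_width: 0.0408
gripper_force: 30.0
```

Emit:
send_rows([
  [[0,0,-4,0,0,0],[0,0,-5.5,0,0,0],[0,0,-5.5,0,0,0],[0,0,-5.5,0,0,0],[0,0,-5.5,0,0,0],[4.7,2.4,-1.5,0,0,0],[4.7,2.4,0,0,0,0],[4.7,2.4,0,0,0,0],[4.7,2.4,0,0,0,0],[4.7,2.4,0,0,0,0],[4.8,2.5,0,0,0,0],[4.8,2.5,0,0,0,0]],
])

```text
clock: 6.55
position: [0.6037, 0.1574, 0.2869]
orientation: [-179.9, 0.1, 85.5]
contact_force: [1.0, -1.4, -0.1]
gripper_width: 0.0413
gripper_force: 30.0
```

Run:
```python
from plant import r
from h import *
im=r.get_image("wrist")[:,:,::-1];cv2.imwrite("pics/w3.png",im); c=r.get_calibration("wrist")
cv2.imwrite("pics/s3.png",r.get_image("scene")[:,:,::-1])
o=r.get_obs(); print(o["q"],o["position"],o["orientation"],c)
D=np.array([.6006,.122,0]);Y=R.from_euler("z",-4.4,degrees=True).as_matrix()
for p in [(100,80,60),(-100,80,60),(100,-80,66),(-100,-80,66),(-148,0,56)]: print(p,proj(c,D+Y@np.array(p)/1000).round())
```

```text
[ 19.75719476  30.94180168 -53.55443685  88.84978261  25.29269205
  73.09901994 -41.26932717] [0.60307075 0.16416759 0.28701622] [-179.92680397   -0.31464105   86.01543354] {'fx': 349.77969361155084, 'fy': 349.77969361155084, 'cx': 278.49744172914683, 'cy': 205.32187252058966, 'k1': 0.01354176643024875, 'origin': array([0.6101439 , 0.2384767 , 0.43458242]), 'rotation': array([-15.29475559,  -0.02748394,  -4.03672327])}
(100, 80, 60) [372. 146.]
(-100, 80, 60) [183. 145.]
(100, -80, 66) [363. 285.]
(-100, -80, 66) [191. 285.]
(-148, 0, 56) [146. 216.]
```

View pics/w3.png

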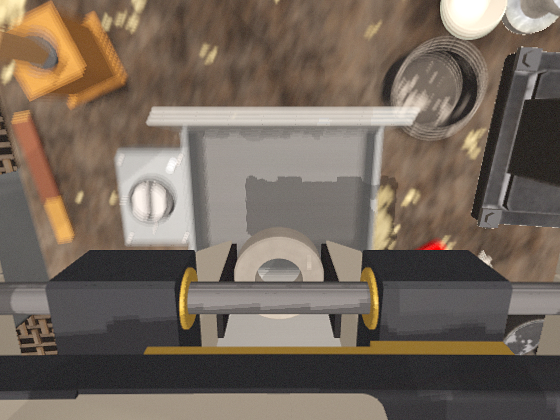

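The collar is held. The tub is at about x 190–380 and the switch at (151,200), but the image is blurred by motion. I'll settle and measure again.

Emit:
send_rows([
  [[0,0,0,0,0,0],[0,0,0,0,0,0],[0,0,0,0,0,0]],
])

```text
clock: 7.02
position: [0.6032, 0.1544, 0.2879]
orientation: [180.0, 0.1, 85.4]
contact_force: [-0.2, -0.9, -0.8]
gripper_width: 0.0407
gripper_force: 30.0
```

Run:
```python
from plant import r
from h import *
im=r.get_image("wrist")[:,:,::-1].copy(); c=r.get_calibration("wrist")
o=r.get_obs(); print(o["position"],o["orientation"])
D=np.array([.6006,.122,0]);Y=R.from_euler("z",-4.4,degrees=True).as_matrix()
for p in [(103,83,60),(-103,83,60),(103,-83,66),(-103,-83,66),(-148,0,56),(-186,55,45),(-186,-55,45),(-106,55,45)]:
    u=proj(c,D+Y@np.array(p)/1000); print(p,u.round()); cv2.circle(im,tuple(u.astype(int)),2,(0,0,255),-1)
cv2.imwrite("pics/w4.png",cv2.resize(im[80:270,0:420],(800,362)))
```

```text
[0.6032617  0.15469614 0.2879873 ] [1.79967689e+02 5.47333204e-02 8.54029425e+01]
(103, 83, 60) [376. 129.]
(-103, 83, 60) [180. 130.]
(103, -83, 66) [367. 276.]
(-103, -83, 66) [190. 276.]
(-148, 0, 56) [146. 205.]
(-186, 55, 45) [110. 155.]
(-186, -55, 45) [123. 247.]
(-106, 55, 45) [183. 155.]
```

View pics/w4.png

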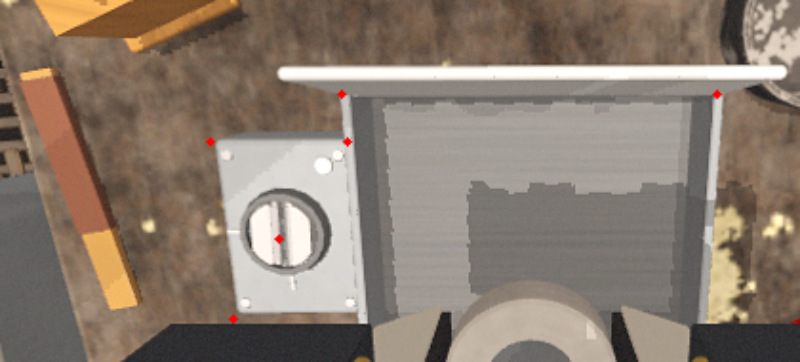

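The prediction matches to about 3 px: the switch is at crop (284,232) against a predicted (279,239). So the demag origin is near (0.604, 0.125) with yaw about -4.5°. I set the collar down to the right of centre, so the camera stays clear of the left flap.

Emit:
send_rows([
  [[-3.4,-1.1,0,0,0,0],[-3.4,-1.1,0,0,0,0],[0,0,0,0,0,0],[0,0,4,0,0,0],[0,0,5,0,0,0],[0,0,5,0,0,0],[0,0,5,0,0,0],[0,0,3.5,0,0,0],[0,0,2,0,0,0],[0,0,1.5,0,0,0],[0,0,0,0,0,0],[0,0,0,0,0,0]],
])

```text
clock: 8.57
position: [0.577, 0.0907, 0.029]
orientation: [179.9, -0.0, 85.5]
contact_force: [0.5, 0.4, -0.6]
gripper_width: 0.041
gripper_force: 30.0
```

Run:
```python
from plant import r
from h import *
o=r.get_obs(); print(o["position"],o["contact_force"])
im=cv2.imread("pics/s3.png"); cv2.imwrite("pics/s3c.png",cv2.resize(im[140:350,200:480],(800,600)))
```

```text
[0.5770339  0.09071297 0.02897725] [ 0.46477628  0.37472271 -0.55589438]
```

View pics/s3c.png

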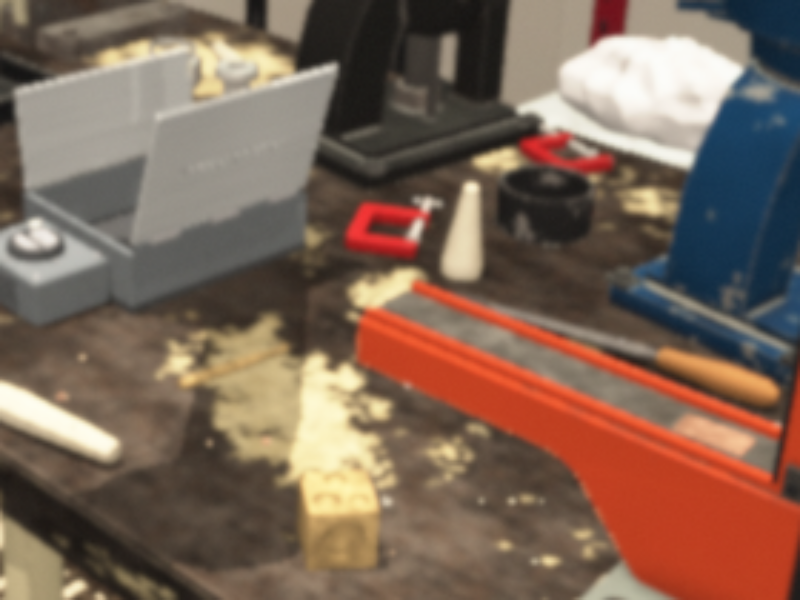

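Only the collar and the hex nut are present: there is nothing under the bar, and the nut is hidden behind it in this view. I release the collar and go for the nut.

Emit:
send_rows([
  [[0,0,0.6,0,0,0],[0,0,0,0,0,0],[0,0,0,0,0,0]],
])

```text
clock: 8.95
position: [0.5761, 0.0903, 0.0219]
orientation: [180.0, 0.0, 85.5]
contact_force: [0.4, 0.0, -0.4]
gripper_width: 0.0409
gripper_force: 30.0
```

Emit:
send_rows([
  [[0,0,0,0,0,0],[0,0,0,0,0,0],[0,0,0,0,0,0],[0,0,0,0,0,0],[0,0,-1.5,0,0,0],[0,0,-5,0,0,0],[0,0,-6,0,0,0],[0,0,-6,0,0,0],[0,0,-6,0,0,0],[0,0,-4,0,0,0],[0,0,0,0,0,0]],
], gripper=0.4)

```text
clock: 10.32
position: [0.5776, 0.0917, 0.3116]
orientation: [179.6, -0.1, 85.6]
contact_force: [-0.5, 0.0, -0.7]
gripper_width: 0.0551
gripper_force: 0.0
```

Emit:
send_rows([
  [[-3.6,1.8,0,0,0,0],[-3.7,1.8,0,0,0,0],[-3.7,1.8,0,0,0,0],[-3.7,1.8,0.5,0,0,0],[-3.7,1.8,1,0,0,0],[-3.6,1.8,1,0,0,0],[-3.6,1.8,1,0,0,0],[0,0,3,0,0,0],[0,0,3,0,0,0],[0,0,0,0,0,0],[0,0,0,0,0,0],[0,0,0,0,0,0]],
], gripper=0)

```text
clock: 11.82
position: [0.6825, -0.1744, 0.2135]
orientation: [179.9, 0.0, 85.5]
contact_force: [-0.5, -0.1, 0.7]
gripper_width: 0.0915
gripper_force: 0.0
```

Run:
```python
from plant import r
from h import *
im=r.get_image("wrist")[:,:,::-1].copy(); c=r.get_calibration("wrist")
t=r.get_image("top")[:,:,::-1]; cv2.imwrite("pics/t5.png",t)
o=r.get_obs(); print(o["position"],o["orientation"],proj(c,[.684,-.1735,.022]))
cv2.imwrite("pics/w5.png",im)
```

```text
[ 0.68231157 -0.17457801  0.21325523] [1.79879693e+02 2.50048108e-02 8.55381940e+01] [279.33907344 182.92459208]
```

View pics/w5.png

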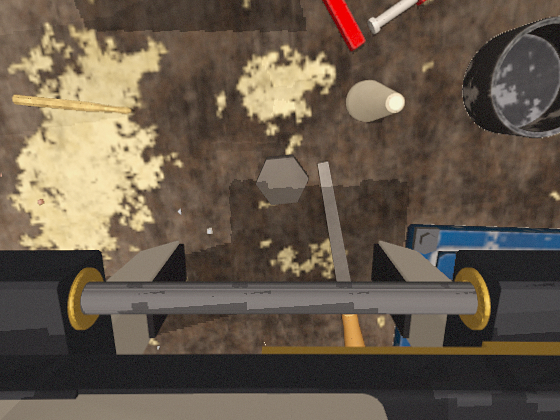

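The nut is at (282,179) with flats facing up and down in the image, and the file lies just right of it at (325,165→250). So I'll grip along world y (yaw near 0). I measure the hex.

Run:
```python
from plant import r
from h import *
im=cv2.imread("pics/w5.png"); c=r.get_calibration("wrist"); o=r.get_obs()
roi=im[145:215,245:316]; lab=np.zeros(roi.shape[:2],np.uint8)+2
gm=np.full(roi.shape[:2],cv2.GC_BGD,np.uint8); cv2.circle(gm,(37,34),33,cv2.GC_PR_BGD,-1); cv2.circle(gm,(37,34),26,cv2.GC_PR_FGD,-1); cv2.circle(gm,(37,34),17,cv2.GC_FGD,-1)
cv2.grabCut(roi,gm,None,np.zeros((1,65)),np.zeros((1,65)),5,cv2.GC_INIT_WITH_MASK)
m=((gm==1)|(gm==3)).astype(np.uint8); k=max(cv2.findContours(m,0,1)[0],key=cv2.contourArea)
a=cv2.approxPolyDP(cv2.convexHull(k),3.5,True)[:,0]+[245,145]; print(a.tolist(),cv2.contourArea(k))
P=np.array([onz(c,p,.022) for p in a]); print(P.round(4)); 
for i in range(len(P)): d=P[(i+1)%len(P)]-P[i]; print(np.hypot(*d[:2]).round(4),np.degrees(np.arctan2(d[1],d[0])).round(1))
K=np.array([onz(c,p+[245,145],.022)[:2] for p in k[:,0]]); q=cv2.convexHull(K.astype(np.float32))
M=cv2.moments((q*1000).astype(np.float32)); print(M['m10']/M['m00'],M['m01']/M['m00'])
hu=q[:,0]
for t in range(0,180,5):
    n=np.array([np.cos(np.radians(t)),np.sin(np.radians(t))]); print(t,round(float(np.ptp(hu@n))*1000,1),end="; ")
```

```text
[[293, 157], [307, 177], [297, 201], [271, 205], [256, 184], [266, 160]] 1755.0
[[ 0.6989 -0.1491  0.022 ]
 [ 0.7113 -0.1697  0.022 ]
 [ 0.7    -0.1933  0.022 ]
 [ 0.6737 -0.1954  0.022 ]
 [ 0.6607 -0.1728  0.022 ]
 [ 0.6727 -0.1499  0.022 ]]
0.0241 -59.0
0.0262 -115.6
0.0264 -175.4
0.0261 119.9
0.0258 62.5
0.0263 1.9
686.191280191118 -171.9535638441806
0 50.6; 5 50.7; 10 50.4; 15 49.7; 20 48.6; 25 47.3; 30 45.8; 35 47.2; 40 49.1; 45 50.6; 50 51.7; 55 52.5; 60 52.8; 65 52.7; 70 52.2; 75 51.3; 80 50.1; 85 48.4; 90 47.1; 95 46.6; 100 48.0; 105 49.3; 110 50.3; 115 50.9; 120 51.3; 125 51.2; 130 50.8; 135 50.0; 140 48.9; 145 47.3; 150 45.6; 155 46.1; 160 47.6; 165 48.9; 170 49.7; 175 50.2;
```

Emit:
send_rows([
  [[0.3,0.35,0,0,0,0.181],[0,0,0,0,0,0.181],[0,0,0,0,0,0.181],[0,0,0,0,0,0.181],[0,0,0,0,0,0.181],[0,0,0,0,0,0.181],[0,0,0,0,0,0.181],[0,0,3,0,0,0.181],[0,0,4,0,0,0],[0,0,4,0,0,0],[0,0,0,0,0,0],[0,0,0,0,0,0]],
])

```text
clock: 13.42
position: [0.6867, -0.1718, 0.1037]
orientation: [180.0, -0.1, 2.6]
contact_force: [-0.3, -0.8, 0.8]
gripper_width: 0.0918
gripper_force: 0.0
```

Run:
```python
from plant import r
from h import *
im=r.get_image("wrist")[:,:,::-1].copy(); c=r.get_calibration("wrist"); o=r.get_obs();print(o["position"],o["orientation"],o["q"])
cv2.imwrite("pics/w6.png",im)
for p in [(.686,-.172,.022)]+[(.686+.0265*np.cos(a),-.172+.0265*np.sin(a),.022) for a in np.radians(2+60*np.arange(6))]: cv2.circle(im,tuple(proj(c,p).astype(int)),2,(0,0,255),-1)
cv2.imwrite("pics/w6c.png",im)
```

```text
[ 0.68718802 -0.17194678  0.10441014] [179.96277781  -0.21993141   2.56926096] [ 29.75671543  43.08893728 -27.52322517  85.1326748   22.10653376
  56.98334878 -90.91381868]
```

View pics/w6c.png

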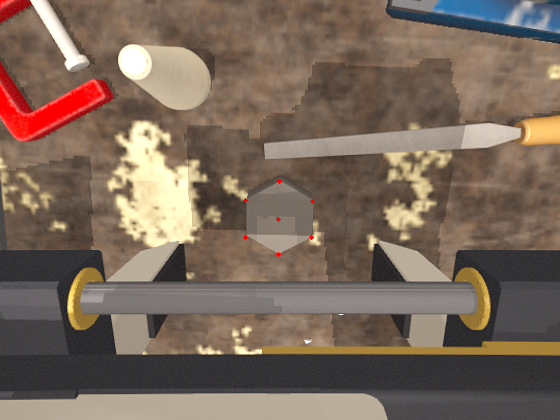

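The overlay fits the nut at (279,218). I descend and grip.

Emit:
send_rows([
  [[-0.1,0,3,0,0,0],[0,0,3,0,0,0],[0,0,2.3,0,0,0],[0,0,0.5,0,0,0],[0,0,0,0,0,0],[0,0,0,0,0,0]],
])

```text
clock: 14.22
position: [0.6856, -0.1721, 0.0153]
orientation: [180.0, -0.1, 2.6]
contact_force: [1.2, 0.3, 0.4]
gripper_width: 0.0915
gripper_force: 0.0
```

Emit:
send_rows([
  [[0,0,0,0,0,0],[0,0,0,0,0,0],[0,0,0,0,0,0],[0,0,0,0,0,0],[0,0,0,0,0,0],[0,0,0,0,0,0],[0,0,0,0,0,0],[0,0,-4,0,0,0],[0,0,-6,0,0,0],[0,0,-6,0,0,0],[0,0,-6,0,0,0],[0,0,-6,0,0,0]],
], gripper=1, force=35)

```text
clock: 15.72
position: [0.6838, -0.1719, 0.2954]
orientation: [-180.0, 0.0, 2.6]
contact_force: [-0.2, -0.3, -2.1]
gripper_width: 0.0454
gripper_force: 34.9
```

Emit:
send_rows([
  [[-0.6,-5,0,0,0,0],[-0.6,-5,0,0,0,0],[-0.6,-5,0,0,0,0],[-0.6,-5,0,0,0,0],[-0.6,-5,0,0,0,0],[-0.7,-5.1,0,0,0,0],[0,0,0,0,0,-0.181],[0,0,0,0,0,-0.181],[0,0,0,0,0,-0.181],[0,0,0,0,0,-0.181],[0,0,0,0,0,-0.181],[0,0,0,0,0,-0.181]],
])

```text
clock: 17.23
position: [0.6336, 0.1269, 0.2933]
orientation: [-180.0, 0.0, 65.1]
contact_force: [0.3, -0.4, -0.9]
gripper_width: 0.0454
gripper_force: 34.9
```

Emit:
send_rows([
  [[0,0,0,0,0,-0.181],[0,0,0,0,0,-0.181],[0,0,0,0,0,0],[0,0,0,0,0,0],[0,0,0,0,0,0]],
])

```text
clock: 17.85
position: [0.6339, 0.1271, 0.2938]
orientation: [180.0, 0.0, 85.4]
contact_force: [-0.4, 1.0, -2.3]
gripper_width: 0.0456
gripper_force: 34.9
```

Run:
```python
from plant import r
from h import *
im=r.get_image("wrist")[:,:,::-1].copy(); c=r.get_calibration("wrist"); o=r.get_obs();print(o["position"],o["orientation"],o["q"],o["gripper_width"])
D=np.array([.604,.125,0]);Y=R.from_euler("z",-4.5,degrees=True).as_matrix()
for p in [(103,83,60),(-103,83,60),(-148,0,56),(-186,55,45),(-186,-55,45),(-106,55,45)]:
    u=proj(c,D+Y@np.array(p)/1000); cv2.circle(im,tuple(u.astype(int)),1,(0,0,255),-1)
cv2.imwrite("pics/w7.png",cv2.resize(im[60:270,0:420],(800,400),interpolation=cv2.INTER_CUBIC))
```

```text
[0.63387903 0.12704559 0.29380773] [1.79987916e+02 1.81285630e-02 8.54510543e+01] [ 21.55294244  32.81667103 -52.73114011  85.06857783  26.50975222
  75.24446181 -38.07673402] 0.045710433279679295
```

View pics/w7.png

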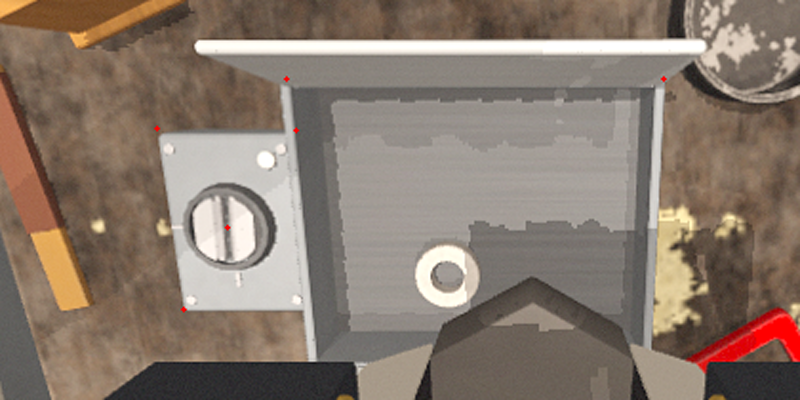

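The fit is good: the switch marker is at crop (227,227) on the rotor centre, and the collar is in the tub at (447,275). I lower the nut.

Emit:
send_rows([
  [[0,0,4,0,0,0],[0,0,5,0,0,0],[0,0,5,0,0,0],[0,0,5,0,0,0],[0,0,4,0,0,0],[0,0,2.5,0,0,0],[0,0,1.4,0,0,0],[0,0,0,0,0,0],[0,0,0,0,0,0]],
])

```text
clock: 19.02
position: [0.6352, 0.1276, 0.0264]
orientation: [179.9, -0.1, 85.5]
contact_force: [0.2, 0.3, -1.3]
gripper_width: 0.0454
gripper_force: 34.9
```

Emit:
send_rows([
  [[0,0,0,0,0,0],[0,0,0,0,0,0],[0,0,0,0,0,0],[0,0,0,0,0,0],[0,0,-1.5,0,0,0],[0,0,-5,0,0,0],[0,0,-6,0,0,0],[0,0,-6,0,0,0],[0,0,-6,0,0,0],[0,0,-4,0,0,0],[0,0,0,0,0,0],[0,0,0,0,0,0]],
], gripper=0.4)

```text
clock: 20.52
position: [0.6335, 0.1269, 0.3098]
orientation: [180.0, 0.0, 85.5]
contact_force: [0.7, -0.0, -0.8]
gripper_width: 0.0554
gripper_force: 0.0
```

Run:
```python
from plant import r
from h import *
D=np.array([.604,.125,0]);Y=R.from_euler("z",-4.5,degrees=True).as_matrix()
im=r.get_image("wrist")[:,:,::-1].copy(); c=r.get_calibration("wrist"); cv2.imwrite("pics/w8.png",im)
o=r.get_obs();print(o["position"],o["orientation"])
s=cv2.imread("pics/s3.png"); cs=r.get_calibration("scene"); ct=r.get_calibration("top"); t=cv2.imread("pics/top0.png")
# flap edge rows in wrist image: brightest row near predicted columns
g=cv2.cvtColor(im,cv2.COLOR_BGR2GRAY).astype(int)
for x in (-60,0,60):
  for a in (1.6,1.7,1.8,1.9,2.0):
    e=D+Y@(np.array([x,83-95*np.cos(a),62+95*np.sin(a)])/1000); print(x,a,proj(c,e).round(1))
  u=int(proj(c,D+Y@np.array([x,105,155])/1000*[1,1,1])[0]); col=g[:160,u]; print("col",u,"bright rows",np.where(col>225)[0])
for a in (1.7,1.8,1.9):
  print("scene/top left",a,[ (proj(q,D+Y@(np.array([x,83-95*np.cos(a),62+95*np.sin(a)])/1000)).round(1)) for q in (ct,) for x in (-103,103)],
  "right",[ (proj(q,D+Y@(np.array([x,-83+135*np.cos(a),68+135*np.sin(a)])/1000)).round(1)) for q in (ct,) for x in (-103,103)])
```

```text
[0.63319534 0.12666696 0.30885686] [-1.79915801e+02  5.23946660e-02  8.55446766e+01]
-60 1.6 [169.4  95.6]
-60 1.7 [168.6  83.3]
-60 1.8 [168.3  71.1]
-60 1.9 [168.3  59.3]
-60 2.0 [168.6  48.1]
col 168 bright rows [83 84 85 86 87]
0 1.6 [243.1  95.8]
0 1.7 [242.9  83.6]
0 1.8 [242.8  71.4]
0 1.9 [242.8  59.6]
0 2.0 [242.9  48.4]
col 242 bright rows [83 84 85 86 87]
60 1.6 [316.7  95.9]
60 1.7 [317.   83.7]
60 1.8 [317.2  71.5]
60 1.9 [317.2  59.7]
60 2.0 [317.1  48.5]
col 317 bright rows [83 84 85 86 87 88]
scene/top left 1.7 [array([185.3, 229.4]), array([192.9, 142.2])] right [array([268.2, 236.3]), array([275.4, 144.7])]
scene/top left 1.8 [array([181.5, 229.1]), array([189.2, 142.1])] right [array([274.2, 236.7]), array([281.3, 145.3])]
scene/top left 1.9 [array([177.9, 228.8]), array([185.6, 142. ])] right [array([280. , 237.1]), array([287. , 146.1])]
```

Both parts are in. From the images the left flap sits at about 1.69 rad and the right at about 1.88 rad. I close the fingers and go outside the left flap.

Emit:
send_rows([
  [[4.7,-1,0,0,0,0],[4.7,-1,0,0,0,0],[4.7,-0.9,0,0,0,0],[0,0,0,0,0,0],[0,0,4,0,0,0],[0,0,4,0,0,0],[0,0,4,0,0,0],[0,0,3.6,0,0,0],[0,0,0,0,0,0],[0,0,0,0,0,0]],
], gripper=1, force=20)

```text
clock: 21.82
position: [0.6164, 0.2698, 0.1544]
orientation: [180.0, -0.0, 85.5]
contact_force: [0.3, 0.3, 0.3]
gripper_width: 0.0007
gripper_force: 0.0
```

Emit:
send_rows([
  [[-2.5,0,0,0,0,0],[-2.6,0,0,0,0,0],[-1.4,0,0.2,0,0,0],[-1.5,0,0.3,0,0,0],[-1.4,0,0.8,0,0,0],[-1.3,0,0.8,0,0,0],[-1,0,1.3,0,0,0],[-0.9,0,1.3,0,0,0],[-0.4,0,1.2,0,0,0],[-0.3,0,1.2,0,0,0],[0,0,0.8,0,0,0],[0,0,0,0,0,0]],
])

```text
clock: 23.32
position: [0.6054, 0.137, 0.0753]
orientation: [-180.0, 0.1, 85.5]
contact_force: [-2.6, -1.9, 9.2]
gripper_width: 0.0003
gripper_force: 4.5
```

Emit:
send_rows([
  [[0,0,0.2,0,0,0],[0,0,0,0,0,0],[0,0,0,0,0,0]],
])

```text
clock: 23.7
position: [0.6055, 0.1371, 0.075]
orientation: [180.0, 0.2, 85.5]
contact_force: [-7.2, -4.8, 20.5]
gripper_width: 0.0007
gripper_force: 10.3
```

The left flap is shut. I lift and go round to the outside of the right flap.

Emit:
send_rows([
  [[0,0,-4,0,0,0],[0,0,-5,0,0,0],[0,0,-5,0,0,0],[0,0,-5,0,0,0],[0,0,-5,0,0,0],[-5,0,0,0,0,0],[-5,0,0,0,0,0],[-5,0,0,0,0,0],[-4.7,0,0,0,0,0],[0,0,0,0,0,0],[0,0,5.9,0,0,0],[0,0,6,0,0,0]],
])

```text
clock: 25.2
position: [0.591, -0.0581, 0.1931]
orientation: [179.8, -0.0, 85.6]
contact_force: [0.7, -0.4, 0.6]
gripper_width: 0.0004
gripper_force: 0.0
```

Emit:
send_rows([
  [[0,0,0,0,0,0],[0,0,0,0,0,0]],
])

```text
clock: 25.45
position: [0.5916, -0.0576, 0.1957]
orientation: [179.9, -0.1, 85.6]
contact_force: [0.5, -0.9, 0.7]
gripper_width: 0.0005
gripper_force: 0.0
```

Emit:
send_rows([
  [[2.9,0,0,0,0,0],[3,0,0,0,0,0],[2.9,0,0.1,0,0,0],[2.1,0,0.4,0,0,0],[2.1,0,0.5,0,0,0],[2,0,1.2,0,0,0],[1.9,0,1.2,0,0,0],[1.3,0,1.9,0,0,0],[1.3,0,1.8,0,0,0],[0.5,0,1.7,0,0,0],[0.4,0,1.6,0,0,0],[0,0,0.9,0,0,0]],
])

```text
clock: 26.95
position: [0.6057, 0.1444, 0.0803]
orientation: [-179.9, 0.0, 85.5]
contact_force: [-16.0, -6.8, 54.4]
gripper_width: 0.001
gripper_force: 27.3
```

Emit:
send_rows([
  [[0,0,0.2,0,0,0],[0,0,0.2,0,0,0],[0,0,0,0,0,0],[0,0,0,0,0,0]],
])

```text
clock: 27.45
position: [0.6057, 0.1444, 0.0808]
orientation: [180.0, 0.1, 85.5]
contact_force: [-13.1, -3.6, 33.1]
gripper_width: 0.0005
gripper_force: 16.3
```

Both flaps are shut. I lift and go over the screwdriver stand.

Emit:
send_rows([
  [[0,0,-4,0,0,0],[0,0,-5.5,0,0,0],[0,0,-5.5,0,0,0],[0,0,-5.5,0,0,0],[0,0,-4.5,0,0,0],[2.5,-4.5,0,0,0,0],[2.5,-4.5,0,0,0,0],[2.5,-4.5,0,0,0,0],[2.5,-4.5,0,0,0,0],[2.7,-4.6,0,0,0,0],[0,0,0,0,0,0],[0,0,0,0,0,0]],
], gripper=0)

```text
clock: 28.95
position: [0.3913, 0.2878, 0.3267]
orientation: [179.9, 0.0, 85.5]
contact_force: [1.0, -1.0, -0.3]
gripper_width: 0.0917
gripper_force: 0.0
```

```bash
cat > sn.py <<'E'
from plant import r
from h import *
import sys,pickle
n=sys.argv[1]; im=r.get_image("wrist")[:,:,::-1].copy(); c=r.get_calibration("wrist"); o=r.get_obs()
s=r.get_image("scene")[:,:,::-1]; cv2.imwrite(f"pics/w{n}.png",im); cv2.imwrite(f"pics/s{n}.png",s)
pickle.dump((c,r.get_calibration("scene"),o),open(f"d{n}.pkl","wb")); print(o["position"].round(4),o["orientation"].round(2),o["q"].round(1))
E
python3 sn.py 9
python3 - <<'E'
from h import *
import pickle
c,cs,o=pickle.load(open("d9.pkl","rb")); s=cv2.imread("pics/s9.png"); w=cv2.imread("pics/w9.png")
a=cv2.resize(w[0:250,80:480],(800,500),interpolation=cv2.INTER_CUBIC)
u=proj(cs,[.39,.288,.1]); print("scene",u,"wrist",proj(c,[.39,.288,.083]),proj(c,[.39,.288,.154]),proj(c,[.39,.288,.0])) 
cv2.imwrite("pics/v9.png",a)
E
```

```text
[0.3918 0.2874 0.3266] [1.7998e+02 3.0000e-02 8.5420e+01] [ 17.5  12.8 -64.6 104.4  12.3  70.4 -55.4]
scene [155.40662647 196.92030315] wrist [276.60437097 173.83311021] [276.22556748 187.8264698 ] [276.90918085 162.56995302]
```

View pics/v9.png

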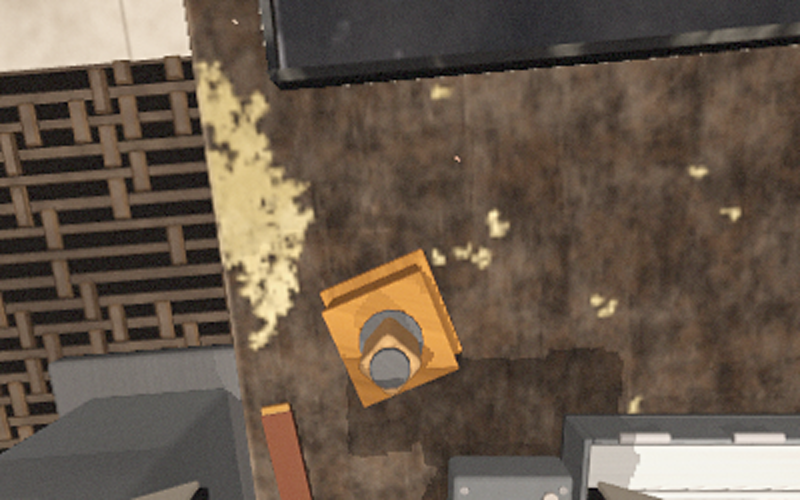

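The stand is at crop (395,325), with the guard disc at about (390,338) and the handle's grey cap at (390,367). The handle square looks rotated by roughly 45°. I compute the axis and go closer before measuring its yaw.

Run:
```python
from h import *
import pickle
c,cs,o=pickle.load(open("d9.pkl","rb"))
for p,z in [((275,183.5),.154),((275.5,170.5),.083),((291.5,125),.0),((240,147),.0),((309.5,176),.015)]: print(onz(c,p,z).round(4))
# stand top corners crop (322,312),(415,262),(458,366),(365,405)
P=[onz(c,(80+x/2,y/2),.078) for x,y in [(322,314),(420,270),(458,366),(365,406)]]; print(np.round(P,4),np.mean(P,0))
```

```text
[0.3892 0.2922 0.154 ]
[0.3891 0.2919 0.083 ]
[0.4132 0.3361 0.    ]
[0.3423 0.3128 0.    ]
[0.432 0.269 0.015]
[[0.3513 0.3095 0.078 ]
 [0.4083 0.3295 0.078 ]
 [0.4263 0.2734 0.078 ]
 [0.3706 0.2538 0.078 ]] [0.38912969 0.29154807 0.078     ]
```

Emit:
send_rows([
  [[0,0,4,0,0,0],[0,0,4,0,0,0],[0,0,3,0,0,0],[0,0,0,0,0,0],[0,0,0,0,0,0],[0,0,0,0,0,0]],
])

```text
clock: 29.8
position: [0.3918, 0.289, 0.2181]
orientation: [179.9, -0.1, 85.5]
contact_force: [0.5, -0.2, -0.3]
gripper_width: 0.092
gripper_force: 0.0
```

```bash
python3 sn.py 10
python3 - <<'E'
from h import *
import pickle
c,cs,o=pickle.load(open("d10.pkl","rb")); w=cv2.imread("pics/w10.png")
print(proj(c,[.39,.29,.154]),proj(c,[.39,.29,.147]),proj(c,[.39,.29,.083]))
u=proj(c,[.39,.29,.147]).astype(int)
hsv=cv2.cvtColor(w,cv2.COLOR_BGR2HSV)
for y in range(u[1]-45,u[1]+35,4): print(y," ".join("%d/%d/%d"%tuple(hsv[y,x]) for x in range(u[0]-42,u[0]+43,7)))
E
```

```text
[0.3917 0.2889 0.218 ] [ 1.7988e+02 -7.0000e-02  8.5500e+01] [ 10.8  21.  -60.  112.3  21.3  58.6 -63.5]
[275.25670113 225.25351227] [275.33185192 221.79207207] [275.85732423 197.57925857]
176 17/155/250 17/156/251 17/162/242 16/164/238 17/163/240 18/9/148 12/17/149 60/3/86 17/158/244 17/166/241 17/159/245 19/147/255 14/89/138
180 17/157/247 17/158/247 17/154/253 17/158/252 16/18/152 11/24/146 15/51/150 18/18/144 13/132/160 17/161/236 17/155/245 16/163/208 13/82/149
184 18/148/255 18/156/255 19/157/255 17/162/251 20/15/149 15/129/164 15/123/156 15/14/146 15/20/152 18/159/255 17/153/255 16/171/198 13/80/143
188 16/169/210 15/161/208 15/164/209 23/10/99 16/22/150 15/125/165 14/129/156 16/123/157 19/19/145 19/148/255 18/154/255 15/167/196 14/108/102
192 14/70/99 16/162/206 16/160/207 10/22/105 15/124/164 15/123/168 16/131/158 15/132/155 15/121/141 19/153/255 19/158/255 19/147/255 16/165/212
196 15/81/107 16/162/205 15/158/207 23/19/122 15/129/162 16/131/165 15/124/160 15/132/155 14/129/156 16/174/217 16/166/213 16/164/215 17/166/218
200 13/89/118 15/165/195 15/167/194 16/36/121 15/125/1
[... 1108 characters left out ...]
9 3/19/121 14/88/84 16/70/106 14/74/100 14/72/110 12/83/111
236 14/80/83 13/74/86 15/76/104 15/138/161 14/131/161 12/65/148 14/69/147 14/96/96 10/74/83 14/63/97 14/69/107 17/74/90 15/75/122
240 11/73/101 15/65/102 16/69/111 14/82/106 15/80/99 13/76/91 16/89/89 10/87/82 14/81/88 14/66/97 13/68/105 14/83/83 14/73/112
244 12/77/140 17/68/86 12/68/105 13/78/111 16/79/94 13/70/91 15/71/141 13/73/98 10/83/86 14/97/105 14/64/88 13/80/99 17/81/101
248 12/77/132 20/78/85 12/76/107 15/78/115 14/77/129 13/89/137 15/78/131 12/76/94 15/77/86 12/88/101 12/75/88 13/73/91 13/91/98
252 12/76/127 10/74/124 12/75/99 15/74/149 14/77/146 14/70/138 17/81/158 13/95/132 14/91/87 12/90/93 17/103/79 13/88/98 12/85/99
```

Run:
```python
from h import *
import pickle
c,cs,o=pickle.load(open("d10.pkl","rb")); w=cv2.imread("pics/w10.png")
h=cv2.GaussianBlur(cv2.cvtColor(w,cv2.COLOR_BGR2HSV),(3,3),0); u=proj(c,[.389,.2917,.147]); print(u)
H,S,V=[h[...,i].astype(int) for i in range(3)]
m=(((S>100)&(S<145)&(V>180)) ).astype(np.uint8); yy,xx=np.mgrid[:420,:560]; m[np.hypot(xx-u[0],yy-u[1])>34]=0
for y in range(190,246,2): print("%3d "%y+"".join("#" if m[y,x] else ("o" if S[y,x]<35 else ("h" if S[y,x]<145 and S[y,x]>100 else ".")) for x in range(235,316)))
k=np.vstack([q for q in cv2.findContours(m,0,1)[0] if cv2.contourArea(q)>8]); a=cv2.minAreaRect(k); print(a)
B=np.array([onz(c,p,.147) for p in cv2.boxPoints(a)]); print(B.round(4),B.mean(0))
for i in range(4): d=B[(i+1)%4]-B[i]; print(np.linalg.norm(d).round(4),np.degrees(np.arctan2(d[1],d[0])).round(1))
```

```text
[273.60140956 219.4463709 ]
190 .................h.oooooo.hhhhhhhhhhhhhhhhhhhhhhhhhh..ooooo.h....................
192 ................h.ooooo.hhhhhhhhhhhhhhhhhhhhhhhhhhhhhh..ooo.h....................
194 h...............h.ooo..hhhhhhhhhhhhhhhhhhhhhhhhhhhhhhhhh.ooo.#...................
196 hh..............#.oo..hhhhhhhhhhhhh#hhhhhhhhhhhhhhhhhhhhh.oo.#...................
198 .hh.............#.o..hhhhhhhhhhh#########hhhhhhhhhhhhhhhh.o.h...................h
200 ..h...............o.hhhhhhhhhh#############hhhhhhhhhhhhhhh..#..................h.
202 ...h.............h..hhhhhhhh#################hhhhhhhhhhhhh.h....................h
204 ....h..............hhhhhhhh##################hhhhhhhhhhhhhhh.....................
206 .....h.............hhhhhhhhh####hhhhh....h#######hhhhhhhhhh......................
208 ......h...........hhhhhhhhh##h..oooooooooo...h######hhhhhhh......................
210 .......h.........hhhhhhh##h..ooooooooooooooooo..######hhhhh......................
212 ........h........hhhhh##h.oooooooooooooooooooooo..######hhhh.....................
214 .........h......hhhh###h.ooooooooooo
[... 884 characters left out ...]
.....................
236 ...................h.....hh................hh....................................
238 ....................hhh............hh####hh......................................
240 .................................................................................
242 .................................................................................
244 .................................................................................
((271.25, 217.75), (33.941123962402344, 34.64822769165039), 45.0)
[[0.3717 0.2941 0.147 ]
 [0.3891 0.3092 0.147 ]
 [0.4034 0.2919 0.147 ]
 [0.386  0.2761 0.147 ]] [0.38754713 0.29282058 0.147     ]
0.023 41.2
0.0225 -50.4
0.0235 -137.7
0.0229 128.4
```

The handle faces point at about 40.5° and 130.5°, and the axis is at (0.3885, 0.292). I grip it with yaw 130.5.

Emit:
send_rows([
  [[0.3,-0.35,0,0,0,-0.157],[0,0,0,0,0,-0.157],[0,0,0,0,0,-0.157],[0,0,0,0,0,-0.157],[0,0,0,0,0,-0.157],[0,0,0,0,0,0],[0,0,3.5,0,0,0],[0,0,3.5,0,0,0],[0,0,3,0,0,0],[0,0,0.6,0,0,0],[0,0,0,0,0,0],[0,0,0,0,0,0]],
])

```text
clock: 31.4
position: [0.3883, 0.2924, 0.112]
orientation: [179.9, 0.0, 130.5]
contact_force: [-0.6, 0.3, 1.0]
gripper_width: 0.0918
gripper_force: 0.0
```

Emit:
send_rows([
  [[0,0,0,0,0,0],[0,0,0,0,0,0],[0,0,0,0,0,0],[0,0,0,0,0,0],[0,0,0,0,0,0],[0,0,0,0,0,0],[0,0,0,0,0,0],[0,0,0,0,0,0],[0,0,0,0,0,0],[0,0,0,0,0,0]],
], gripper=1, force=50)

```text
clock: 32.65
position: [0.3875, 0.2918, 0.1107]
orientation: [180.0, -0.0, 130.5]
contact_force: [-0.5, -0.6, -0.5]
gripper_width: 0.0239
gripper_force: 49.9
```

Emit:
send_rows([
  [[0,0,-2,0,0,0],[0,0,-3,0,0,0],[0,0,-4,0,0,0],[0,0,-4,0,0,0],[0,0,-4,0,0,0],[0,0,-3,0,0,0],[0,0,0,0,0,0],[0,0,0,0,0,0],[0,0,0,0,0,0]],
])

```text
clock: 33.78
position: [0.3869, 0.291, 0.3094]
orientation: [-179.9, -0.0, 130.5]
contact_force: [0.9, -0.2, -1.1]
gripper_width: 0.0238
gripper_force: 49.9
```

```bash
python3 sn.py 11
python3 - <<'E'
from h import *
import pickle
c,cs,o=pickle.load(open("d11.pkl","rb")); s=cv2.imread("pics/s11.png"); b=cv2.imread("pics/s9.png")
p=o["position"]; tip=p+[0,0,-.099]
print("tip",proj(cs,tip),"guard",proj(cs,tip+[0,0,.068]))
u0=proj(cs,tip).astype(int); u1=proj(cs,tip+[0,0,.075]).astype(int)
g=cv2.cvtColor(s,cv2.COLOR_BGR2GRAY)
for y in range(u1[1]-2,u0[1]+6): print(y,g[y,u0[0]-14:u0[0]+15])
E
```

```text
[0.387  0.2912 0.3096] [-1.7989e+02 -3.0000e-02  1.3052e+02] [ 24.2  20.3 -77.5 105.8  20.9  70.9 -19.1]
tip [149.96640224 156.86718908] guard [147.48966463 130.83081142]
126 [131 130 130 129 127 125 121 122 123 122 120 119 122 121 121 110  96  80
  64  50  46  50  54  58  63  66  72  75  75]
127 [108 104 103 103 102 101 105 114 120 120 118 117 118 121 119 111  97  82
  68  61  63  69  73  80  80  83  86  86  86]
128 [ 78  74  75  74  75  82  92 103 113 116 114 115 116 119 117 109  94  80
  69  66  69  79  87  89  90  90  91  90  89]
129 [ 59  57  58  60  63  73  82  91  98 101 101 101 103 106 105 100  86  74
  67  62  67  80  88  91  93  93  93  90  91]
130 [58 59 60 63 68 73 75 78 78 80 78 79 81 84 84 79 71 64 61 61 64 79 89 93
 93 91 92 91 90]
131 [69 71 73 77 78 80 76 69 64 62 65 65 64 67 68 64 60 59 59 64 73 83 90 94
 93 89 88 87 87]
132 [84 84 86 88 89 87 81 72 66 65 66 67 73 74 75 70 64 64 69 77 84 87 89 88
 86 82 80 78 75]
133 [ 89  90  90  90  90  91  88  82  80  80  81  85  94 101 101  89  79  75
  77  80  81  81  78  75  71  68  66  64  60]
134 [ 93  91  91  92  91  91  91
[... 2537 characters left out ...]
  20  20  22]
155 [ 45  44  47  52  56  54  53  51  49  46  45  39  38  57  91 102  87  61
  39  24  22  21  20  19  21  19  18  20  20]
156 [42 45 53 65 69 69 66 63 56 51 41 32 31 54 84 92 76 50 29 19 20 20 19 20
 19 20 20 18 19]
157 [47 53 65 75 80 79 76 74 69 62 48 32 26 39 61 67 53 34 22 20 19 21 19 21
 21 19 18 19 22]
158 [60 66 75 81 83 82 81 80 77 69 53 35 23 27 35 38 31 22 19 20 18 19 19 18
 20 22 19 19 20]
159 [67 72 76 79 80 82 79 78 79 72 58 36 23 20 22 22 21 19 18 21 18 20 20 20
 20 19 18 22 21]
160 [71 73 73 74 75 77 75 76 75 73 59 40 25 20 20 19 20 20 20 19 20 19 20 20
 19 20 18 19 20]
161 [74 72 73 71 71 72 74 74 74 71 59 42 26 22 19 19 17 20 19 18 18 19 19 21
 19 19 19 20 21]
```

At the tip the blade shows only about 4 px (about 8 mm), no wider than the shaft. So its width lies along 40.5°, which is the tool's y axis, as wanted. I move beside the switch at yaw 175.5 so the camera can see it.

Emit:
send_rows([
  [[-4.4,0.2,0,0,0,0],[-4.4,0.2,0,0,0,0],[-4.4,0.2,0,0,0,0],[-4.4,0.2,0,0,0,0],[-4.3,0.1,0,0,0,0],[0,0,0,0,0,-0.157],[0,0,0,0,0,-0.157],[0,0,0,0,0,-0.157],[0,0,0,0,0,-0.157],[0,0,0,0,0,-0.157],[0,0,0,0,0,0],[0,0,0,0,0,0]],
])

```text
clock: 35.38
position: [0.5365, 0.1311, 0.3103]
orientation: [180.0, -0.0, 175.3]
contact_force: [0.1, 0.7, -0.7]
gripper_width: 0.0238
gripper_force: 49.9
```

```bash
python3 sn.py 12
python3 - <<'E'
from h import *
import pickle
c,cs,o=pickle.load(open("d12.pkl","rb")); w=cv2.imread("pics/w12.png")
u=proj(c,[.4565,.1366,.056]); print("pred",u)
g=cv2.cvtColor(w,cv2.COLOR_BGR2GRAY)
k=cv2.HoughCircles(cv2.medianBlur(g,3),cv2.HOUGH_GRADIENT,1,8,param1=100,param2=14,minRadius=12,maxRadius=32)
if k is not None:
  for x,y,rr in k[0]:
    if np.hypot(x-u[0],y-u[1])<30: print(x,y,rr,onz(c,(x,y),.056).round(4))
cv2.imwrite("pics/v12.png",cv2.resize(w[60:360,130:430],(600,600),interpolation=cv2.INTER_CUBIC))
E
```

```text
[0.5365 0.1311 0.3105] [-1.8000e+02 -2.0000e-02  1.7535e+02] [ 40.1  36.1 -82.1  97.1  36.4  79.6  37.7]
pred [276.9941398   99.77260884]
275.5 97.5 24.0 [0.454  0.1352 0.056 ]
276.5 106.5 15.8 [0.4635 0.1355 0.056 ]
268.5 93.5 31.4 [0.4492 0.1279 0.056 ]
276.5 88.5 16.9 [0.4448 0.137  0.056 ]
```

View pics/v12.png

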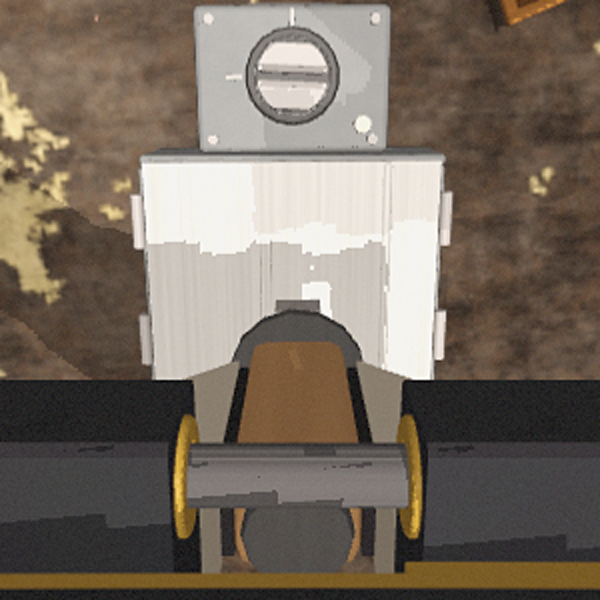

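The last picture shows both flaps shut and the slot almost level at crop (292,75). The blade tip sticks out below the guard at (298,303), wide along the image's horizontal, so it is aligned with the slot. I compute the offset.

Run:
```python
from h import *
import pickle
c,cs,o=pickle.load(open("d12.pkl","rb")); w=cv2.imread("pics/w12.png"); g=cv2.cvtColor(w,cv2.COLOR_BGR2GRAY)
p=o["position"]; M=R.from_euler("xyz",o["orientation"],degrees=True).as_matrix()
for L in (.095,.099,.103): print("tip pred",L,[proj(c,p+M@np.array([0.0013,y,L])).round(1) for y in (-.008,0,.008)])
print("rows 203..222"); 
for y in range(204,216,2): print(y,g[y,262:298:1])
b=(g[85:110,255:298]); 
for y in range(88,108): print(y,g[y,256:298:2])
S=onz(c,(276,97.7),.0555); print(S, plan(p,o["orientation"],S))
a,bb=onz(c,(259,97.5),.056),onz(c,(294,97),.056); print("slot dir",np.degrees(np.arctan2(*(bb-a)[1::-1])))
```

```text
tip pred 0.095 [array([266.7, 209.9]), array([277.8, 209.9]), array([288.9, 209.9])]
tip pred 0.099 [array([266.9, 208.3]), array([277.8, 208.4]), array([288.7, 208.4])]
tip pred 0.103 [array([267. , 206.8]), array([277.8, 206.8]), array([288.5, 206.8])]
rows 203..222
204 [197 196 201 190 198 199 200 199 199 198 199 198 200 201 201 199 200 202
 197 248 245 243 243 243 244 242 243 243 243 243 244 244 247 243 197 199]
206 [197 196 198 189 200 199 202 199 200 200 197 196 199 201 203 200 200 203
 199 247 245 244 244 243 244 244 243 245 243 244 243 244 247 197 197 201]
208 [197 196 201 190 198 199 202 203 203 198 200 199 201 206 203 201 202 206
 201 250 247 246 247 244 244 243 244 242 245 243 244 244 247 198 198 201]
210 [196 196 200 193 200 201 103 105 103 106 106 104 109 104 108 103 106 104
 104 102 103 104 102 103 105 107 103  96 252 245 244 244 246 197 196 202]
212 [197 194 200 194 201 184 106 109 112 113 113 111 112 105 106 100 108 108
 106 107 108 113 113 109 113 110 108 103 250 246 244 244 247 198 198 201]
214 [197 198 200 197 204 156 104 112 113 108 107 101  79  90  89  84 103 107
[... 1282 characters left out ...]
 206 202 205 205 204 192 194 193 190 170
 186 134 133]
102 [134 138 195 206 205 205 205 200 203 202 189 201 204 204 203 203 205 205
 246 142 136]
103 [134 170 222 227 220 219 214 207 207 215 176 205 210 208 209 207 204 204
 234 132 134]
104 [134 165 238 232 232 232 218 219 216 239 227 228 226 220 221 226 218 220
 196 122 131]
105 [133 110 211 216 216 214 217 216 217 231 216 218 215 217 216 236 235 237
 183 116 133]
106 [135 112 155 218 217 216 216 217 216 217 217 216 218 218 216 236 234 237
 167 130 116]
107 [127 136 131 220 217 216 217 217 216 217 216 217 217 218 217 230 234 232
 175 135  90]
[0.45423733 0.1356887  0.0555    ] [ 8.2323942  -0.20887894 25.50376574]
slot dir 86.17668516867239
```

Emit:
send_rows([
  [[4.1,-0.15,0,0,0,0],[4.1,-0.15,0,0,0,0],[0,0,0,0,0,0],[0,0,4,0,0,0],[0,0,4,0,0,0],[0,0,4,0,0,0],[0,0,2.8,0,0,0],[0,0,0,0,0,0],[0,0,0,0,0,0],[0,0,0,0,0,0]],
])

```text
clock: 36.72
position: [0.4558, 0.135, 0.164]
orientation: [180.0, 0.1, 175.5]
contact_force: [0.3, -0.6, 0.1]
gripper_width: 0.024
gripper_force: 49.9
```

Emit:
send_rows([
  [[0,0,0.3,0,0,0],[0,0,0.3,0,0,0],[0,0,0.3,0,0,0],[0,0,0.3,0,0,0],[0,0,0,0,0,0],[0,0,0,0,0,0]],
])

```text
clock: 37.48
position: [0.4544, 0.1346, 0.1507]
orientation: [-180.0, -0.0, 175.5]
contact_force: [-0.4, 0.8, -0.2]
gripper_width: 0.0236
gripper_force: 49.9
```

Emit:
send_rows([
  [[0,0,0.2,0,0,0],[0,0,0.1,0,0,0],[0,0,0,0,0,0],[0,0,0,0,0,0]],
])

```text
clock: 37.98
position: [0.4544, 0.1345, 0.1476]
orientation: [-180.0, -0.0, 175.5]
contact_force: [-0.6, 0.3, -2.2]
gripper_width: 0.0235
gripper_force: 49.9
```

The blade is in the slot. I turn clockwise.

Emit:
send_rows([
  [[0,0,0,0,0,0.12],[0,0,0,0,0,0.12],[0,0,0,0,0,0.12],[0,0,0,0,0,0.12],[0,0,0,0,0,0.12],[0,0,0,0,0,0.12],[0,0,0,0,0,0.12],[0,0,0,0,0,0.12],[0,0,0,0,0,0.12],[0,0,0,0,0,0.12],[0,0,0,0,0,0.12],[0,0,0,0,0,0.12]],
])

```text
clock: 39.48
position: [0.4541, 0.1352, 0.1476]
orientation: [-180.0, -0.0, 92.8]
contact_force: [-2.7, 1.5, -2.2]
gripper_width: 0.0241
gripper_force: 49.9
```

```bash
python3 sn.py 13; python3 -c "
from plant import r
o=r.get_obs();print(o['wrist_torque'],o['contact_force'])"
```

```text
[0.4542 0.1352 0.1477] [-1.7998e+02 -4.0000e-02  9.2540e+01] [ 23.3  23.9 -51.4 117.5  24.5  49.7 -39.4]
[0.62202716 0.4074925  0.00604051] [-1.97865087  1.91429132 -2.68927792]
```

Emit:
send_rows([
  [[0,0,0,0,0,0.08],[0,0,0,0,0,0.08],[0,0,0,0,0,0.08],[0,0,0,0,0,0.04],[0,0,0,0,0,0],[0,0,0,0,0,0]],
])

```text
clock: 40.33
position: [0.4543, 0.135, 0.1477]
orientation: [-180.0, -0.0, 77.1]
contact_force: [-2.2, 3.4, -1.9]
gripper_width: 0.0236
gripper_force: 49.9
```

```bash
python3 -c "
from plant import r
o=r.get_obs();print(o['wrist_torque'],o['contact_force'],o['orientation'])"
```

```text
[1.05252008 0.69524015 0.00557107] [-2.17806977  3.39842844 -1.88652423] [-1.79970267e+02 -2.91604356e-02  7.70508668e+01]
```

Emit:
send_rows([
  [[0,0,0,0,0,0.04],[0,0,0,0,0,0.04],[0,0,0,0,0,0.04],[0,0,0,0,0,0],[0,0,0,0,0,0]],
])

```text
clock: 40.95
position: [0.4544, 0.135, 0.1477]
orientation: [-180.0, -0.0, 70.0]
contact_force: [-3.0, 3.8, -3.1]
gripper_width: 0.0239
gripper_force: 49.9
```

```bash
python3 -c "
from plant import r
o=r.get_obs();print(o['wrist_torque'],o['contact_force'],o['orientation'],o['joint_torque'][6])"
```

```text
[1.322317   0.73802665 0.10173527] [-2.97063265  3.81347855 -3.0900837 ] [-1.79985445e+02 -2.21908535e-02  7.00150048e+01] -0.11817779392004013
```

Emit:
send_rows([
  [[0,0,0,0,0,0.04],[0,0,0,0,0,0.03],[0,0,0,0,0,0],[0,0,0,0,0,0]],
])

```text
clock: 41.45
position: [0.4544, 0.135, 0.1477]
orientation: [-180.0, -0.0, 66.1]
contact_force: [-2.6, 4.2, -2.9]
gripper_width: 0.0236
gripper_force: 49.9
```

```bash
python3 -c "
from plant import r
o=r.get_obs();print(o['wrist_torque'],o['contact_force'],o['orientation'],o['joint_torque'][6])"
```

```text
[1.44512428 0.61657327 0.24868006] [-2.57247877  4.19991761 -2.89295142] [-1.79989990e+02 -1.79738768e-02  6.60701862e+01] -0.2610548213124275
```

The torque rose to 0.25 N m, so it is at the stop. I turn back within the play, lift out and step aside to measure the slot.

Emit:
send_rows([
  [[0,0,0,0,0,-0.1],[0,0,0,0,0,-0.1],[0,0,0,0,0,-0.05],[0,0,-1,0,0,0],[0,0,-2,0,0,0],[0,0,-4,0,0,0],[0,0,-5,0,0,0],[0,0,-4.3,0,0,0],[-4,0,0,0,0,0],[-4,0,0,0,0,0],[0,0,0,0,0,0],[0,0,0,0,0,0]],
])

```text
clock: 42.95
position: [0.4416, 0.0554, 0.3115]
orientation: [179.9, 0.0, 80.3]
contact_force: [0.7, -0.5, -0.9]
gripper_width: 0.0238
gripper_force: 49.9
```

```bash
python3 sn.py 14
python3 - <<'E'
from h import *
import pickle
c,cs,o=pickle.load(open("d14.pkl","rb")); w=cv2.imread("pics/w14.png"); g=cv2.cvtColor(w,cv2.COLOR_BGR2GRAY)
u=proj(c,[.4542,.1355,.056]).round().astype(int); print(u)
for y in range(u[1]-22,u[1]+23,2): print(y,g[y,u[0]-24:u[0]+25:2])
yaw=-4.5
for t in (0,90): 
  d=R.from_euler("z",yaw+t,degrees=True).apply([.016,0,0]); print(t,proj(c,np.array([.4542,.1355,.056])+d)-proj(c,np.array([.4542,.1355,.056])-d))
E
```

```text
[0.4415 0.0561 0.3114] [1.7993e+02 1.0000e-02 8.0370e+01] [ 40.4   4.2 -52.9 110.8   3.7  66.7 -23.5]
[277 100]
78 [150 150 154 152 155 145 100  74  98 101  98  95  93 100 114 111 108  77
 119 169 166 150 152 151 151]
80 [152 150 153 154 143  62 103  97  90  86  88  94  98 115 120 101  97 110
  96  84 156 158 152 146 153]
82 [151 153 152 150  68  97  87  89 102 102 103 112 115 132 149 165 156  93
 103 102  62 152 151 147 152]
84 [151 150 152  66  99  90 104 171 181 190 194 195 196 198 203 198 194 170
  86  93 103  86 151 151 150]
86 [151 154  80  98  92 100 184 195 196 194 192 191 194 191 192 192 191 193
 182 115  93  82 141 153 147]
88 [152 152  66  98  83 173 195 194 192 194 193 193 191 192 188 193 192 191
 193 161  94  97  54 152 151]
90 [151 103  92  91 116 194 193 192 193 194 192 192 192 189 190 192 190 192
 193 192 146  93  92 112 147]
92 [151  49 100  87 202 194 195 193 193 191 193 195 192 195 200 204 205 194
 182 177 136 104  97  57 152]
94 [151  75 100  97 196 190 188 185 176 169 167 158 146 159 159 158 156 159
 159 161 206 128  96  37 154]
96 [152  84  97 106 173 142 144 14
[... 820 characters left out ...]
112 [148 151 116  94 102 129 193 192 189 190 190 189 190 190 209 208 208 210
 198 116 113  80  97 148 149]
114 [152 150 154  58  93  94  98 180 190 193 191 194 192 195 207 203 202 196
 107 113  95  58 151 149 148]
116 [148 146 151 155  47  94 103  85 138 135 112  97  99 111  72  86  94 107
 113 102  54 153 150 149 149]
118 [150 151 148 150 148  60  85 104  96 125  99 106 118  98  99 128 108  99
  99  57 120 152 149 146 147]
120 [151 149 151 152 148 152  91  64  89  95 102  97 105 104 113 113  96  58
  88 169 158 148 149 146 148]
122 [147 150 149 151 151 148 148 130  92  68  59  79  78  72  70  58 107 165
 160 150 145 147 146 145 149]
0 [28.95729556 -2.69708527]
90 [ -2.60331141 -30.30863267]
```

The slot now slopes about 5° up to the right, as expected for the run position, so the switch is at its stop. I return the screwdriver.

Emit:
send_rows([
  [[4.5,-1.8,0,0,0,0],[4.5,-1.8,0,0,0,0],[4.5,-1.9,0,0,0,0],[4.5,-1.9,0,0,0,0],[4.4,-1.8,0,0,0,0],[0,0,0,0,0,-0.175],[0,0,0,0,0,-0.175],[0,0,0,0,0,-0.175],[0,0,0,0,0,-0.175],[0,0,0,0,0,-0.175],[0,0,0,0,0,0],[0,0,0,0,0,0]],
])

```text
clock: 44.55
position: [0.3878, 0.2924, 0.3108]
orientation: [180.0, -0.0, 130.4]
contact_force: [0.1, -0.5, -1.7]
gripper_width: 0.024
gripper_force: 49.9
```

Run:
```python
from plant import r
from h import *
o=r.get_obs(); print(o["position"],o["orientation"],plan(o["position"],o["orientation"],[.3878,.292,.11]))
```

```text
[0.38777407 0.29238769 0.31078105] [ 1.79993572e+02 -2.64768931e-02  1.30362923e+02] [-0.04049776 -0.02538469 20.07808523]
```

Emit:
send_rows([
  [[0,0,4,0,0,0],[0,0,4,0,0,0],[0,0,3,0,0,0],[0,0,1.5,0,0,0],[0,0,1.5,0,0,0],[0,0,1.5,0,0,0],[0,0,1.5,0,0,0],[0,0,1.5,0,0,0],[0,0,1,0,0,0],[0,0,0.2,0,0,0],[0,0,0,0,0,0],[0,0,0,0,0,0]],
])

```text
clock: 46.05
position: [0.3883, 0.2922, 0.1142]
orientation: [179.9, 0.0, 130.5]
contact_force: [-0.0, -0.8, -1.4]
gripper_width: 0.0236
gripper_force: 49.9
```

Three millimetres remain; I lower it to contact and release.

Emit:
send_rows([
  [[0,0,0.2,0,0,0],[0,0,0.1,0,0,0],[0,0,0,0,0,0],[0,0,0,0,0,0]],
])

```text
clock: 46.55
position: [0.388, 0.2919, 0.1108]
orientation: [180.0, 0.0, 130.5]
contact_force: [0.4, 0.0, -0.4]
gripper_width: 0.0236
gripper_force: 49.9
```

Emit:
send_rows([
  [[0,0,0,0,0,0],[0,0,0,0,0,0],[0,0,0,0,0,0],[0,0,0,0,0,0],[0,0,0,0,0,0],[0,0,0,0,0,0],[0,0,0,0,0,0],[0,0,-3,0,0,0],[0,0,-4,0,0,0],[0,0,-5,0,0,0],[0,0,-5,0,0,0],[0,0,-4,0,0,0]],
], gripper=0)

```text
clock: 48.05
position: [0.388, 0.2922, 0.3227]
orientation: [179.9, 0.0, 130.5]
contact_force: [0.1, 0.2, 0.7]
gripper_width: 0.0918
gripper_force: 0.0
```

Emit:
send_rows([
  [[0,0,0,0,0,0],[0,0,0,0,0,0]],
])

```text
clock: 48.3
position: [0.3878, 0.2912, 0.32]
orientation: [-179.9, 0.0, 130.5]
contact_force: [-0.1, 0.4, 0.5]
gripper_width: 0.0919
gripper_force: 0.0
```

```bash
python3 sn.py 15
python3 - <<'E'
from h import *
from plant import r
import pickle
c,cs,o=pickle.load(open("d15.pkl","rb")); w=cv2.imread("pics/w15.png"); h=cv2.cvtColor(w,cv2.COLOR_BGR2HSV)
u=proj(c,[.3885,.292,.154]).round().astype(int); v=proj(c,[.3885,.292,.083]).round().astype(int); print(u,v)
for y in range(u[1]-40,u[1]+30,3): print("%3d "%y+"".join("o" if h[y,x,1]<35 else ("h" if 100<h[y,x,1]<145 else ("#" if h[y,x,1]>=145 else ".")) for x in range(u[0]-40,u[0]+41)))
# whole-scene check against first top view
t=r.get_image("top")[:,:,::-1]; t0=cv2.imread("pics/top0.png"); cv2.imwrite("pics/t15.png",t)
for n,(x,y) in dict(cube=(400,282),cone=(321,129),punch=(315,237),cup=(195,127),cup2=(320,77)).items():
    print(n,np.abs(t[y-9:y+9,x-9:x+9].astype(int)-t0[y-9:y+9,x-9:x+9]).mean().round(1))
# console/flap check in top
cc=r.get_calibration("top"); D=np.array([.602,.1245,0]);Y=R.from_euler("z",-4.5,degrees=True).as_matrix()
g=cv2.cvtColor(t,cv2.COLOR_BGR2GRAY)
for y in range(-140,141,14): print(y,[int(g[tuple(proj(cc,D+Y@np.array([x/1000,y/1000,.07])).astype(int)[::-1])]) for x in (-60,0,60)])
E
```

```text
[0.3876 0.2911 0.3196] [-1.799e+02  1.000e-02  1.305e+02] [ 22.7  17.3 -73.9 105.   17.6  71.  -15.9]
[280 190] [280 175]
150 ..............#############################################################......
153 .............#############################################################.......
156 ............#############################################################........
159 ..........h#######################h.oooooooo.#############################.......
162 .........h###################.ooooooooooooooooooo.#######################hh..hh.h
165 ........##################ooooo........hhhhhhhh.ooooh###################.h.......
168 .......#################hooo.#hhhhh#hhhhhhhhhhhhhhooooh################...hhhhhh.
171 ......#################.oooohhhhhhhhhhhhhhhhhhhh#hhoooo##############h...h.hhhhhh
174 .....##################oooo.hhhhhh#hhhhhhhhhhhhhh#h.ooo.############....h......hh
177 ...h###################.ooohhhhhhhhhhhhhhhhhhhhhhhhhoooh###########..............
180 ......##################oo.hhhhhhhooooooooooohhhhhhhoo.##########h...............
183 ......h##################hoh
[... 826 characters left out ...]
.
213 .h.........h..h..............h....................h.....h................hh...h..
216 .....h.h..........................h.............h..........h..h..................
219 .........h.h.....................h...h........h.................h.....h....h.....
cube 17.2
cone 14.5
punch 17.9
cup 12.7
cup2 11.6
-140 [93, 89, 65]
-126 [84, 86, 145]
-112 [90, 89, 70]
-98 [62, 64, 58]
-84 [207, 203, 204]
-70 [221, 221, 221]
-56 [221, 221, 221]
-42 [221, 221, 221]
-28 [221, 221, 221]
-14 [215, 218, 221]
0 [221, 221, 221]
14 [221, 221, 221]
28 [221, 221, 221]
42 [221, 221, 220]
56 [221, 221, 219]
70 [221, 221, 220]
84 [178, 191, 191]
98 [60, 49, 84]
112 [51, 64, 88]
126 [56, 63, 82]
140 [70, 55, 86]
```

```bash
python3 - <<'E'
import cv2,numpy as np
t=cv2.imread("pics/t15.png",0);t0=cv2.imread("pics/top0.png",0)
for n,(x,y) in dict(cube=(400,282),cone=(321,129),punch=(315,237),cup=(195,127),cup2=(320,77),floor=(300,300)).items():
    m=cv2.matchTemplate(t[y-30:y+30,x-30:x+30],t0[y-15:y+15,x-15:x+15],cv2.TM_CCOEFF_NORMED); _,v,_,l=cv2.minMaxLoc(m); print(n,round(v,2),l[0]-15,l[1]-15)
E
python3 -c "
from plant import r
print(r.hand_in())"
```

```text
cube 1.0 0 0
cone 1.0 0 0
punch 1.0 0 0
cup 1.0 0 0
cup2 1.0 0 0
floor 0.99 0 0
the job is handed in; nothing more can be done
None
```

I put the collar and hex nut (the only steel parts there) in the tub, folded the left flap then the right, turned the switch to its stop, stood the screwdriver back in its stand, and handed the job in at about 48 s with nothing else moved.

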